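# Set the depth stop on a module and lock it

## Task

Lower the depth stop of the blue stand until its black rubber foot rests on the metal heat sink of the module below, gently, without pressing hard on it or shifting the module. Then swing the red-handled clamp lever all the way round to lock the stop in that position, and leave everything else alone.

Things in the scene. Friction and masses are not known exactly. Their poses are not given: they have to be found in the camera images.
- stand: fixed bench stand: grey base plate 220 x 170 x 16 mm, steel column 32 mm thick at 100 mm along its +x, and a blue arm whose underside is 150 mm and top 180 mm above the bench. Origin: on the bench, on the stop rod's vertical axis; x towards the column, z up. It stands turned by up to 0.4 rad.
- stop_rod: the depth stop: upright steel rod 12 mm thick, sliding only vertically, springy black rubber foot 18 mm wide below (8 N per mm), round black knob above (32 mm wide, 24 mm high, red disc on top). Origin: centre of the foot's underside; knob 140 to 164 mm above it. Starts 115 to 145 mm above the bench, lowest 50 mm. Stays where left; with the clamp open 6.5 N slides it down, 9.5 N up.
- knob_top (a point): centre of the flat top of the stop rod's knob
- module: loose module on a round table (84 mm wide, 34 to 56 mm above the bench) under the rod: blue box 60 x 46 x 22 mm carrying a flat-topped aluminium heat sink 50 x 38 mm. Origin: centre of the box's underside. The heat sink's top is 30 to 38 mm above the origin, differing from unit to unit: find it by touch. Do not press on it with more than 20 N.
- clamp_lever (a joint): clamp lever angle, rad: starts open at 0 to 0.3; 1.42 is its end stop, locked. Swings level about a vertical pivot, anticlockwise from above as it grows, from the stand's front (-x) to its right side; at 1.35 it points along the stand's -y. Stays where left. Pushing the handle takes about 2 N, up to 4 N in the last 0.3 rad, where its cam bites on the rod.
- lever_post (a point): top centre of the lever's red upright handle (14 mm wide, 47 mm high), on the lever's end 85 mm from the pivot; its top is 238 mm above the bench. The steel lever bar below is 14 mm wide, its top 191 mm above the bench.
- lever_pivot (a point): on the lever's vertical pivot axis, 24 mm from the rod's axis, at 192 mm height
- screwdriver: screwdriver lying beside the stand, leave alone
- jar: small amber jar with black cap, 52 mm in diameter, 70 mm high, leave alone
- tray: yellow open tray 100 x 80 x 30 mm, leave alone
- pump: steel pump 60 mm in diameter, 60 mm high, leave alone

How it is judged:
By the outcome, as a careful person would: the job done as asked, in the order asked, and still so for the second after the job is handed in, with the robot touching nothing.
It also fails if it takes over 61 s, if anything falls off the work surface, if the arm or the gripper's body presses on something with over 40 N, if the wrist force passes 120 N, or if a joint passes its speed limit or range.

## Robot

A 6-joint arm with a two-finger parallel gripper is mounted at the origin on the work surface. World frame = base frame: x ahead of the robot, y to its left, z up, the work surface at z = 0. Lengths are in m, angles in degrees, forces in N, time in s.
With the tool pointing down it reaches from about 0.3 to 0.775 m from the base axis. Payload 14.6 kg.
Tool frame: the origin (TCP) lies midway between the tips of the shut fingers; the grasp point (between the pads) lies 19 mm behind it (arm.grip_point_offset is the z of the grasp point in the tool frame, in m); z points along the fingers, y is the direction in which the jaws open and shut (so a half turn about z gives the same grasp; the last joint's range is limited). The gripper opens to 94 mm and grips with 3 to 60 N. Pads are 16 mm wide; open, the fingers measure 119 mm over their backs; the gripper's body (75 mm by 177 mm) begins 78 mm behind the grasp point.
Start: joints at [73.476, 17.183, 87.147, -0, 75.671, -3.816], TCP at [0.121, 0.537, 0.205] pointing down, gripper open.
Joint ranges: [-173.82, 173.82], [-45.26, 126.66], [13.44, 144.39], [-59.66, 239.66], [0, 175.72], [-146.38, 146.38]. Speed limits (degrees/s): [127.2, 127.2, 147.25, 180, 180, 180].

## Interface

Orientations are given as [roll, pitch, yaw] about the fixed x, y, z axes, in that order (R = Rz(yaw) Ry(pitch) Rx(roll)).
In Python, from plant import arm gives the robot as it stands.
- The arm moves only by the tool send_rows, never from a script. Its argument "rows" is text: rows parted by semicolons, each of 7 numbers parted by spaces: the turn, a rotation vector about the tool's x, y, z in degrees, then the shift along the tool's x, y, z in mm, then the gripper command: -1 is fully open, 1 is shut, values between are in proportion. A call has 1 to 12 rows; each row shifts and turns the pose as measured when the row begins, along the tool's axes as they then stand; what a row does not reach is not made up. A row lasts 1/10 s, in which the tool goes at most 50 mm and 8.59 degrees, less where a joint would pass 70% of its speed; a pose out of reach is approached as far as the arm can. A call is refused whole if a number of a shift passes 50 or a number of a turn 8.59, either way. A call with a gripper value outside its range is refused whole. The fingers move at their own pace and stop on an object; "grip_force" is the grip in N (left out, the last holds). Time passes only in rows, so rows that do not move let the fingers close. It gives the time, the measured TCP pose, the force and the opening at its end, in the units of the state.
- arm.state(): the state, without advancing time (a new reading comes with each control period).
- arm.read_camera(name): name is "side" or "top" or "wrist"; returns (picture, depth): 384x512x3 uint8, red, green, blue; 384x512 float32, m along the optical axis (not along the pixel's ray), 0 where there is no reading.
- arm.get_calibration(name): a dict with "mtx" (3x3 intrinsics, pixels), "position" and "rotation" of the camera in the world. Camera axes: x right, y down, z forward; pixel columns grow to the right and rows downward; lengths in m; the calibration is good to about 2 mm. The wrist camera is an equidistant fisheye: a pixel r from the principal point sees the ray r / f radians off the axis. A picture is of the moment at which its call begins: read the wrist's pose just before it. get_calibration takes no time and is no camera call; for the wrist camera it gives the pose at the moment of the call.
- arm.hand_in(): hands the job in, once; it reports no verdict.
Trained networks look in the newest picture that a camera, given by its name, has taken for a name from the list of things; names that differ only in an ending like _2 or _b are one class to them, and where a whole thing is asked for, a point or a joint stands for the part that bears it (a point fixed in the world has none). Each returns a list of dicts, best first, with "p" (0 to 1); they miss things now and then, are a little off and sometimes report something else, mostly with a low value. They report only what shows in the picture. A call takes as long as a camera call.
- arm.look_for(camera, thing): "rect" ([left, top, right, bottom] in pixels, round what is visible of it).
- arm.place_of(camera, thing): "location" ([column, row] in pixels: a listed point, or the origin of a listed thing).
The state is a dict: "clock": time; "joint_pos": joint angles; "qd": joint speeds; "joint_efforts": joint torques, N m; "eef_pos": TCP position; "tcp_rot": TCP orientation; "contact_force": force on the tool from outside, world axes, zero at the start; "moment": the same for the moment, N m; "finger_gap": finger opening in m.
Only numpy, scipy, OpenCV 4.12 (cv2) and the standard library are available. Lean on these libraries where they do the work, as an engineer would, in place of code of your own. Each camera call takes 0.05 s, during which the arm holds its last target. There are 200 camera calls.

## Working session

There is one attempt and no reset: what is moved stays moved. The work goes in short steps, Python scripts to look and compute and a tool call to move; the robot and the scene stay as the last step left them, time stands still between calls to the robot, and variables do not carry over. Pictures are saved under pics/ and viewed, about 8 in all and at most 12, crops included, and the job is handed in when it is done.

Besides the shell and the picture viewer there is one more tool, called as a command line: name --argument value ..., lists and objects as JSON in quotes. send_rows: Moves the arm, as the interface text tells. Its arguments: {"type":"object","properties":{"rows":{"type":"string"},"grip_force":{"type":"number"}},"required":["rows"]}

```bash
mkdir -p pics; cat > h.py <<'E'
import numpy as np, cv2
from plant import arm
def ray(cam,px):
    c=arm.get_calibration(cam);K=np.array(c["mtx"])
    d=np.array([(px[0]-K[0,2])/K[0,0],(px[1]-K[1,2])/K[1,1],1.])
    return np.array(c["position"]),np.array(c["rotation"])@d
def at_z(cam,px,z):
    p,d=ray(cam,px);return p+d*(z-p[2])/d[2]
def at_depth(cam,px,dep):
    p,d=ray(cam,px);return p+d*dep
def tri(px1,px2,c1="side",c2="top"):
    p,d=ray(c1,px1);q,e=ray(c2,px2)
    s=np.linalg.lstsq(np.c_[d,-e],q-p,rcond=None)[0]
    a,b=p+d*s[0],q+e*s[1];return (a+b)/2,np.linalg.norm(a-b)
E
python3 - <<'E'
from h import *
np.set_printoptions(precision=4,suppress=True)
print(arm.state())
ims=[]
for c in ("side","top"):
    im,d=arm.read_camera(c); np.save(f"pics/{c}_d.npy",d); cv2.imwrite(f"pics/{c}0.png",im[:,:,::-1])
    print(c,arm.get_calibration(c))
    for t in ("knob_top","lever_post","lever_pivot","stop_rod","stand","module"):
        r=arm.place_of(c,t)
        for x in r[:2]:
            u,v=map(int,x["location"]);print(t,x["p"],x["location"],d[v,u] if 0<=v<384 and 0<=u<512 else None)
    for t in ("module","stop_rod","clamp_lever"): print(t,arm.look_for(c,t)[:1])
E
```

```text
{'clock': 0.0, 'joint_pos': array([73.4751, 17.2136, 87.18  ,  0.0003, 75.6714, -3.8151]), 'qd': array([ 0.0786, -0.0794,  0.0469, -0.0075, -0.0642,  0.0691]), 'joint_efforts': array([  0.0002, -53.1804, -35.2747,   0.0708,   0.0244,  -0.    ]), 'eef_pos': array([0.1209, 0.5363, 0.2049]), 'tcp_rot': array([-179.9353,   -0.0046,  167.2902]), 'contact_force': array([0.6428, 0.2322, 0.0192]), 'moment': array([-0.0076, -0.0091, -0.002 ]), 'finger_gap': 0.09371101990171099}
side {'mtx': array([[391.8747,   0.    , 255.89  ],
       [  0.    , 391.8747, 191.8742],
       [  0.    ,   0.    ,   1.    ]]), 'position': array([ 0.3712, -0.6231,  1.0116]), 'rotation': array([-141.438 ,    0.5589,  -18.3917])}
knob_top 0.82 [280.9, 182.6] 0.9348761
lever_post 0.83 [251.7, 224.0] 0.93057764
lever_post 0.42 [227.4, 227.3] 1.1737231
lever_pivot 0.88 [281.3, 218.1] 0.9911521
lever_pivot 0.21 [278.6, 242.8] 1.0851147
stand 0.71 [274.7, 248.5] 1.0957631
module 0.83 [279.2, 240.4] 1.087983
module [{'rect': [267.9, 231.2, 287.7, 249.7], 'p': 0.59}]
stop_rod [{'rect': [277.7, 181.1, 291.1, 213.7], 'p': 0.84}]
clamp_lever [{'rect': [246.1, 216.6, 281.2, 234.1], 'p': 0.58}]
top {'mtx': array([[441.2094,   0.    , 257.1965],
       [  0.    , 441.2094, 193.7945],
       [  0.    ,   0.    ,   1.    ]]), 'position': array([ 0.5176, -0.003 ,  1.2922]), 'rotation': array([-176.6099,    1.2256,  -88.5602])}
knob_top 0.63 [300.5, 181.4] 1.0001261
lever_post 0.76 [312.8, 224.0] 1.2858808
lever_pivot 0.72 [311.8, 187.5] 1.0970681
stop_rod 0.56 [297.0, 189.1] 1.10671
stand 0.73 [295.2, 191.6] 1.1121708
module 0.63 [300.0, 190.9] 1.1150584
module [{'rect': [285.4, 187.2, 299.5, 202.9], 'p': 0.59}]
stop_rod [{'rect': [349.2, 157.9, 386.3, 201.6], 'p': 0.64}]
clamp_lever [{'rect': [303.8, 185.0, 316.7, 223.6], 'p': 0.73}]
```

View pictures.

```bash
sed -i 's/^import numpy.*/&\nfrom scipy.spatial.transform import Rotation as Ro/; s/np.array(c\["rotation"\])@d/Ro.from_euler("xyz",c["rotation"],degrees=True).apply(d)/' h.py
python3 - <<'E'
from h import *
np.set_printoptions(precision=4,suppress=True)
S={"knob":[280.9,182.6],"post":[251.7,224],"pivot":[281.3,218.1]}
T={"knob":[300.5,181.4],"post":[312.8,224],"pivot":[311.8,187.5]}
for k in S: print(k,tri(S[k],T[k]))
for k,z in (("post",.238),("pivot",.192)): print(k,at_z("side",S[k],z),at_z("top",T[k],z))
print(at_depth("side",S["knob"],.9349),at_depth("top",T["knob"],1.0001), at_depth("side",S["post"],.9306))
a=cv2.imread("pics/side0.png")[130:300,170:390];b=cv2.imread("pics/top0.png")[90:280,220:440]
a=cv2.resize(a,(800,618),interpolation=2)[:600];b=cv2.resize(b,(690,596),interpolation=2)
cv2.imwrite("pics/side_c.png",a);cv2.imwrite("pics/top_c.png",b)
E
```

```text
knob (array([ 0.6067, -0.0771,  0.3029]), np.float64(0.001675719297860384))
post (array([ 0.5157, -0.1155,  0.2258]), np.float64(0.01056491067707508))
pivot (array([ 0.5998, -0.112 ,  0.2075]), np.float64(0.0004017882186203377))
post [ 0.5185 -0.1247  0.238 ] [ 0.5107 -0.1129  0.238 ]
pivot [ 0.604  -0.1021  0.192 ] [ 0.6011 -0.1136  0.192 ]
[ 0.6105 -0.0703  0.2938] [ 0.6067 -0.0776  0.2937] [ 0.5188 -0.1238  0.2365]
```

View pics/side_c.png

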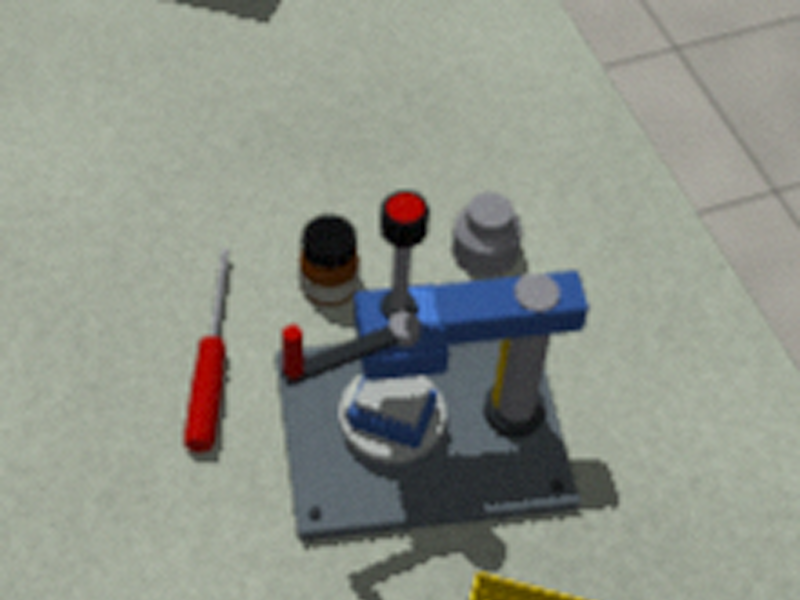

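View pics/top_c.png

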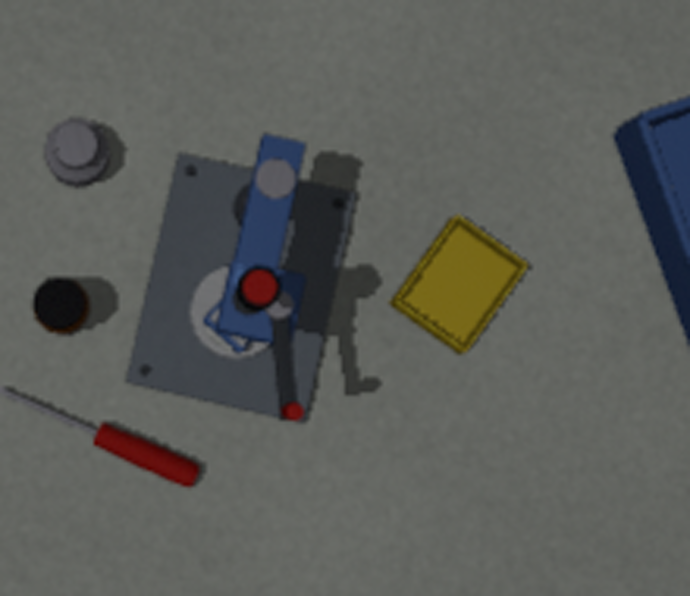

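```bash
python3 - <<'E'
from h import *
np.set_printoptions(precision=4,suppress=True)
R={}
for c in("side","top"):
    im=cv2.imread(f"pics/{c}0.png").astype(int);d=np.load(f"pics/{c}_d.npy")
    m=((im[:,:,2]>110)&(im[:,:,1]<60)&(im[:,:,0]<60)).astype(np.uint8)
    n,l,s,ce=cv2.connectedComponentsWithStats(m)
    for i in range(1,n):
        if s[i,4]>5:
            print(c,s[i],ce[i],np.median(d[l==i]),at_depth(c,ce[i],np.median(d[l==i])))
E
```

```text
side [276 183  11   8  64] [280.8594 186.4688] 0.9258522 [ 0.6058 -0.0824  0.2951]
side [248 220   5   4  16] [250.  221.5] 0.93166935 [ 0.5166 -0.1175  0.2394]
side [221 223  11  29 185] [225.8541 236.9027] 1.1540221 [ 0.4724 -0.008   0.0275]
```

```bash
cat >> h.py <<'E'
def plan(pos,yaw=None,g=1,step=45,turn=8.5,maxrows=12):
    s=arm.state();p=np.array(s["eef_pos"]);R=Ro.from_euler("xyz",s["tcp_rot"],degrees=True)
    y0=s["tcp_rot"][2];Rt=Ro.from_euler("xyz",[180,0,y0 if yaw is None else yaw],degrees=True)
    rv=(R.inv()*Rt).as_rotvec(degrees=True);d=np.array(pos)-p
    n=max(1,int(np.ceil(max(np.linalg.norm(d)*1000/step,np.abs(rv).max()/turn))))
    rows=[]
    for i in range(n):
        sh=R.inv().apply(d/n)*1000; R=R*Ro.from_rotvec(rv/n,degrees=True)
        rows.append(" ".join("%.1f"%v for v in [*(rv/n),*sh])+" %g"%g)
    print("at",p.round(4),"yaw",round(y0,2),"n",n)
    for k in range(0,n,maxrows): print(";".join(rows[k:k+maxrows]))
E
python3 - <<'E'
from h import *
np.set_printoptions(precision=4,suppress=True)
im=cv2.imread("pics/top0.png").astype(int);d=np.load("pics/top_d.npy")
m=((im[:,:,2]>90)&(im[:,:,2]>2.5*im[:,:,1])&(im[:,:,2]>2.5*im[:,:,0])).astype(np.uint8)
n,l,s,ce=cv2.connectedComponentsWithStats(m)
for i in range(1,n):
    if s[i,4]>5: print(s[i],ce[i],d[l==i].min(),at_z("top",ce[i],.294),at_z("top",ce[i],.238))
plan([.32,.25,.38],85)
E
```

```text
[298 177  10   9  72] [302.4167 181.0972] 0.994023 [ 0.6074 -0.0819  0.294 ] [ 0.6125 -0.0863  0.238 ]
[312 219   4   5  16] [313.5 221. ] 1.0445085 [ 0.5178 -0.1085  0.294 ] [ 0.5178 -0.1144  0.238 ]
[250 227  32  17 157] [265.6879 235.3567] 1.2561519 [ 0.4828 -0.0016  0.294 ] [ 0.4809 -0.0016  0.238 ]
at [0.121  0.5365 0.2055] yaw 167.29 n 10
0.0 -0.0 8.2 -25.7 -23.6 -17.5 1;0.0 -0.0 8.2 -28.8 -19.6 -17.5 1;0.0 -0.0 8.2 -31.3 -15.3 -17.5 1;0.0 -0.0 8.2 -33.2 -10.7 -17.5 1;0.0 -0.0 8.2 -34.4 -5.8 -17.5 1;0.0 -0.0 8.2 -34.9 -0.8 -17.5 1;0.0 -0.0 8.2 -34.6 4.2 -17.5 1;0.0 -0.0 8.2 -33.7 9.1 -17.5 1;0.0 -0.0 8.2 -32.0 13.8 -17.5 1;0.0 -0.0 8.2 -29.7 18.3 -17.5 1
```

send_rows --rows "0 0 8.2 -26 -24 -18 1;0 0 8.2 -29 -20 -18 1;0 0 8.2 -31 -15 -18 1;0 0 8.2 -33 -11 -18 1;0 0 8.2 -34 -6 -18 1;0 0 8.2 -35 -1 -18 1;0 0 8.2 -35 4 -18 1;0 0 8.2 -34 9 -18 1;0 0 8.2 -32 14 -18 1;0 0 8.2 -30 18 -18 1" --grip_force 15

```text
clock: 2.0
eef_pos: [0.3172, 0.2351, 0.3905]
tcp_rot: [180.0, 0.2, 82.5]
contact_force: [0.7, 0.3, -0.1]
finger_gap: 0.0179
```

```bash
python3 -c "
from h import *
plan([.6066,-.0818,.33],8)"
```

```text
at [0.3172 0.2351 0.3905] yaw 82.48 n 10
0.0 0.0 7.4 -27.6 32.8 6.2 1;0.0 0.0 7.4 -23.1 36.1 6.1 1;0.0 0.0 7.4 -18.2 38.8 6.1 1;0.0 0.0 7.4 -13.1 40.9 6.1 1;0.0 0.0 7.4 -7.7 42.2 6.1 1;0.0 0.0 7.4 -2.1 42.9 6.1 1;0.0 0.0 7.4 3.5 42.8 6.1 1;0.0 0.0 7.4 9.0 42.0 6.1 1;0.0 0.0 7.4 14.3 40.5 6.1 1;0.0 0.0 7.4 19.5 38.3 6.1 1
```

send_rows --rows "0 0 7.4 -28 33 6 1;0 0 7.4 -23 36 6 1;0 0 7.4 -18 39 6 1;0 0 7.4 -13 41 6 1;0 0 7.4 -8 42 6 1;0 0 7.4 -2 43 6 1;0 0 7.4 4 43 6 1;0 0 7.4 9 42 6 1;0 0 7.4 14 40 6 1;0 0 7.4 19 38 6 1; 0 0 0 0 0 0 1"

```text
clock: 3.1
eef_pos: [0.6101, -0.1069, 0.3325]
tcp_rot: [-180.0, -0.4, 4.8]
contact_force: [-0.5, -0.1, -0.8]
finger_gap: 0.0004
```

```bash
python3 -c "
from h import *
plan([.6066,-.0818,.305],8)
print(arm.state()['joint_pos'])"
```

```text
at [ 0.6101 -0.1069  0.3325] yaw 4.81 n 1
0.0 -0.4 -3.2 -1.6 -25.3 27.5 1
[-13.38005891  23.24047386  62.54184483   0.12189896  93.87095945
  71.82145593]
```

Centre first, then approach and touch the knob.

send_rows --rows "0 -0.4 -3.2 -1.6 -25.3 0 1;0 0 0 0 0 10 1;0 0 0 0 0 10 1;0 0 0 0 0 5 1;0 0 0 0 0 0 1"

```text
clock: 3.6
eef_pos: [0.606, -0.0823, 0.3046]
tcp_rot: [-180.0, 0.1, 8.0]
contact_force: [-0.0, -0.1, -0.8]
finger_gap: 0.0004
```

```bash
python3 -c "
from h import *
plan([.6066,-.0818,.30],8)
im,d=arm.read_camera('wrist');cv2.imwrite('pics/w1.png',im[:,:,::-1])
im,d=arm.read_camera('side');a=im[130:300,170:390,::-1];cv2.imwrite('pics/s1.png',cv2.resize(a,(776,600),interpolation=2))
print(arm.state()['contact_force'])"
```

```text
at [ 0.606  -0.0823  0.3046] yaw 8.04 n 1
-0.0 0.1 0.0 0.6 -0.4 4.6 1
[ 0.01728759  0.25692692 -0.23809571]
```

View pics/w1.png

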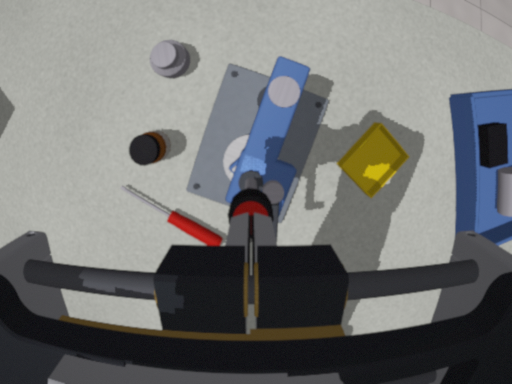

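The wrist view shows the shut fingertips centred on the red disc, around (250,208). I'll go down onto it.

send_rows --rows "0 0 0 0 0 4 1;0 0 0 0 0 3 1;0 0 0 0 0 3 1;0 0 0 0 0 3 1;0 0 0 0 0 3 1"

```text
clock: 4.2
eef_pos: [0.6066, -0.0828, 0.2903]
tcp_rot: [179.9, -0.1, 8.0]
contact_force: [-1.4, -0.1, 6.7]
finger_gap: 0.0007
```

send_rows --rows "0 0 0 0 0 4 1;0 0 0 0 0 4 1;0 0 0 0 0 4 1;0 0 0 0 0 4 1;0 0 0 0 0 4 1;0 0 0 0 0 2 1"

```text
clock: 4.8
eef_pos: [0.6066, -0.0828, 0.272]
tcp_rot: [179.8, -0.4, 8.0]
contact_force: [-2.1, -0.0, 7.1]
finger_gap: 0.0003
```

```bash
python3 - <<'E'
from h import *
im,_=arm.read_camera("side"); D=np.median([arm.read_camera("side")[1] for _ in range(4)],axis=0)
out=np.zeros((384,512))
for v in range(384):
    for u in range(512): pass
c=arm.get_calibration("side");K=c["mtx"];R=Ro.from_euler("xyz",c["rotation"],degrees=True).as_matrix()
U,V=np.meshgrid(np.arange(512),np.arange(384))
P=np.stack([(U-K[0,2])/K[0,0]*D,(V-K[1,2])/K[1,1]*D,D],-1)@R.T+c["position"]
Z=(P[...,2]*1000).round().astype(int)
print("cols 262..294")
for v in range(226,262): print(v,*Z[v,262:296:1])
a=im[205:270,245:315,::-1];cv2.imwrite("pics/s2.png",cv2.resize(a,(630,585),interpolation=0))
E
```

```text
cols 262..294
226 192 192 193 193 192 192 194 193 191 191 187 183 183 181 182 183 182 181 181 181 181 182 182 182 182 180 180 181 180 181 180 17 16 19
227 193 192 193 193 193 193 191 189 188 183 182 181 181 180 180 182 181 181 180 181 181 181 180 180 181 179 178 179 178 177 178 18 17 18
228 193 194 193 192 190 187 19 168 180 182 180 182 181 180 180 179 179 179 180 180 177 179 176 177 176 175 175 175 174 174 171 19 19 17
229 191 190 188 187 17 19 21 164 178 177 178 178 179 178 176 176 177 174 175 174 173 172 172 173 172 170 172 170 170 169 167 19 20 19
230 187 17 18 18 16 19 20 160 174 174 174 173 173 173 173 171 172 172 170 169 171 169 169 168 167 165 166 166 164 164 161 17 18 18
231 18 17 17 17 18 16 18 157 170 170 169 169 170 166 169 166 166 164 165 164 164 163 164 164 162 162 161 161 159 159 156 17 19 21
232 17 18 17 19 20 20 19 40 161 165 163 163 164 163 163 160 162 160 161 159 159 160 158 157 157 157 157 154 153 18 16 17 17 18
233 17 19 17 18 16 19 57 63 160 160 159 161 158 158 158 158 155 157 155 153 76 77 41 44 41 17 17 18 19 16 19 19 18 17
234 17 18 17 17 16 56 57 63 78 156 1
[... 2233 characters left out ...]
9 40 41 40 40 40 40 39 36 35 33 18 19 19 17 19 17 17 17 20 19 20
256 17 18 17 17 18 16 17 17 19 18 15 32 33 35 35 34 37 35 35 35 21 18 17 19 17 17 20 17 18 17 17 18 20 18
257 16 16 17 18 18 19 17 18 18 17 18 20 18 17 18 18 17 18 18 18 17 17 18 19 16 18 17 19 17 19 18 18 17 18
258 19 19 17 16 16 17 16 18 18 19 18 16 17 18 18 18 19 18 20 18 18 18 18 19 19 17 18 17 19 16 18 18 18 18
259 16 18 17 17 16 19 19 17 20 18 19 17 18 17 18 18 18 16 17 17 18 18 17 17 19 18 18 18 19 17 17 19 16 17
260 18 19 20 18 18 19 16 18 18 17 17 16 16 18 19 20 19 18 19 18 17 18 16 18 20 18 17 18 20 19 17 18 19 15
261 17 19 17 19 18 17 18 16 19 18 17 19 18 17 18 18 18 17 19 17 17 17 17 19 19 17 17 18 20 19 18 18 18 17
```

View pics/s2.png

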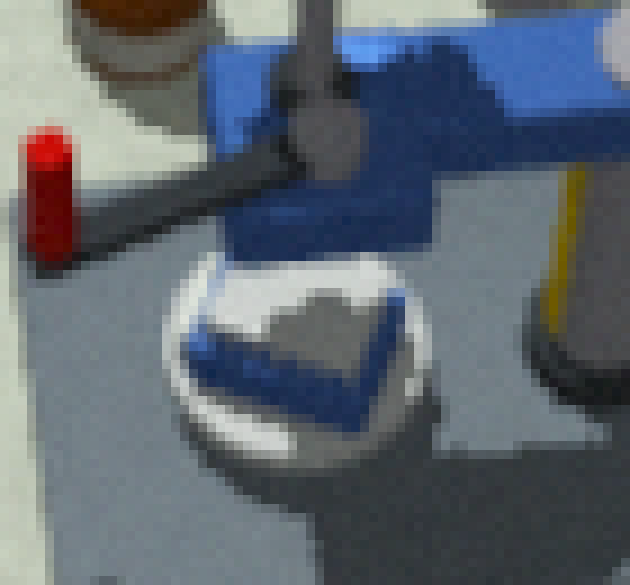

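The side crop shows the heat sink beneath the arm, around crop (320,310). With the bias removed (~1.8 mm, from the base plate and lever bar), its top is at about 75 mm. I therefore expect contact at TCP z ≈ 0.239.

send_rows --rows "0 0 0 0 0 4 1;0 0 0 0 0 4 1;0 0 0 0 0 4 1;0 0 0 0 0 4 1;0 0 0 0 0 4 1;0 0 0 0 0 4 1;0 0 0 0 0 2 1"

```text
clock: 5.75
eef_pos: [0.6066, -0.0828, 0.2487]
tcp_rot: [179.8, -0.6, 8.0]
contact_force: [-2.5, 0.9, 6.3]
finger_gap: 0.0005
```

send_rows --rows "0 0 0 0 0 2 1;0 0 0 0 0 2 1;0 0 0 0 0 1.5 1"

```text
clock: 6.05
eef_pos: [0.6066, -0.0828, 0.2442]
tcp_rot: [179.7, -0.6, 8.0]
contact_force: [-3.1, 0.3, 6.2]
finger_gap: 0.0008
```

send_rows --rows "0 0 0 0 0 1 1;0 0 0 0 0 0.7 1"

```text
clock: 6.25
eef_pos: [0.6066, -0.0828, 0.2432]
tcp_rot: [179.7, -0.7, 8.0]
contact_force: [-3.6, 0.2, 6.2]
finger_gap: 0.0003
```

send_rows --rows "0 0 0 0 0 0.7 1;0 0 0 0 0 0.7 1"

```text
clock: 6.45
eef_pos: [0.6066, -0.0828, 0.2427]
tcp_rot: [179.7, -0.7, 8.0]
contact_force: [-3.5, -0.7, 6.5]
finger_gap: 0.0005
```

send_rows --rows "0 0 0 0 0 1 1;0 0 0 0 0 1 1"

```text
clock: 6.65
eef_pos: [0.6066, -0.0828, 0.2415]
tcp_rot: [179.7, -0.8, 8.0]
contact_force: [-2.9, 1.2, 7.1]
finger_gap: 0.0005
```

send_rows --rows "0 0 0 0 0 0.9 1;0 0 0 0 0 0.8 1"

```text
clock: 6.85
eef_pos: [0.6066, -0.0828, 0.2406]
tcp_rot: [179.7, -0.8, 8.0]
contact_force: [-3.9, 1.4, 6.7]
finger_gap: 0.0006
```

send_rows --rows "0 0 0 0 0 0.9 1;0 0 0 0 0 0.8 1"

```text
clock: 7.05
eef_pos: [0.6066, -0.0828, 0.2397]
tcp_rot: [179.7, -0.8, 8.0]
contact_force: [-3.0, 0.4, 6.1]
finger_gap: 0.0003
```

send_rows --rows "0 0 0 0 0 0.9 1;0 0 0 0 0 0.8 1"

```text
clock: 7.25
eef_pos: [0.6067, -0.0828, 0.239]
tcp_rot: [179.6, -0.9, 8.0]
contact_force: [-2.9, 0.1, 8.8]
finger_gap: 0.0004
```

send_rows --rows "0 0 0 0 0 0.7 1"

```text
clock: 7.35
eef_pos: [0.6067, -0.0828, 0.239]
tcp_rot: [179.6, -0.9, 8.0]
contact_force: [-3.1, 1.0, 8.0]
finger_gap: 0.0006
```

send_rows --rows "0 0 0 0 0 0.9 1"

```text
clock: 7.45
eef_pos: [0.6067, -0.0828, 0.2388]
tcp_rot: [179.6, -1.0, 8.0]
contact_force: [-4.3, 0.7, 9.2]
finger_gap: -0.0001
```

```bash
python3 -c "
from h import *
for _ in range(4):
  arm.read_camera('side');s=arm.state();print(s['contact_force'].round(1),s['eef_pos'].round(5))"
```

```text
[-4.2  0.7  9.4] [ 0.60667 -0.08283  0.23885]
[-3.5  0.3  8.3] [ 0.60666 -0.08286  0.23884]
[-4.4  1.   8.9] [ 0.60667 -0.08282  0.23884]
[-3.9  0.2  8.9] [ 0.60666 -0.08284  0.23884]
```

send_rows --rows "0 0 0 0 0 0.9 1;0 0 0 0 0 0 1"

```text
clock: 7.85
eef_pos: [0.6067, -0.0828, 0.239]
tcp_rot: [179.6, -1.0, 8.0]
contact_force: [-1.2, -0.8, 0.7]
finger_gap: 0.0005
```

```bash
python3 -c "
from h import *
for _ in range(4):
  arm.read_camera('side');s=arm.state();print(s['contact_force'].round(1),s['eef_pos'].round(5))"
```

```text
[-0.6  0.5  3.8] [ 0.60671 -0.08284  0.23889]
[-1.7 -0.6  3.8] [ 0.60674 -0.08283  0.2389 ]
[-2.1  0.   5.2] [ 0.60672 -0.08281  0.23888]
[-1.6  0.3  4.9] [ 0.60673 -0.08284  0.23888]
```

send_rows --rows "0 0 0 0 0 1.2 1;0 0 0 0 0 1.2 1"

```text
clock: 8.25
eef_pos: [0.6069, -0.0829, 0.2382]
tcp_rot: [179.6, -1.1, 8.0]
contact_force: [-6.4, 1.0, 13.6]
finger_gap: 0.0005
```

```bash
python3 -c "
from h import *
for _ in range(4):
  arm.read_camera('side');s=arm.state();print(s['contact_force'].round(1),s['eef_pos'].round(5))"
```

```text
[-5.2  1.2 11.7] [ 0.60687 -0.08285  0.23829]
[-5.6  1.4 12.1] [ 0.60688 -0.08282  0.23828]
[-5.1  1.2 12.7] [ 0.60687 -0.08287  0.23824]
[-5.2  0.7 12. ] [ 0.60687 -0.08282  0.23829]
```

send_rows --rows "0 0 0 0 0 -5 1;0 0 0 0 0 -25 1;0 0 0 0 0 -30 1;0 0 0 0 0 0 1"

```text
clock: 8.85
eef_pos: [0.6055, -0.0825, 0.2988]
tcp_rot: [179.6, -1.0, 8.0]
contact_force: [-0.3, -0.2, 0.8]
finger_gap: 0.0007
```

```bash
python3 - <<'E'
from h import *
plan([.517,-.116,.29],6.8,g=0)
im,d=arm.read_camera("side")
m=((im[:,:,0]>110)&(im[:,:,1]<60)&(im[:,:,2]<60)).astype(np.uint8)
n,l,s,ce=cv2.connectedComponentsWithStats(m)
for i in range(1,n):
    if s[i,4]>5: print(s[i],ce[i],at_depth("side",ce[i],np.median(d[l==i])))
E
```

```text
at [ 0.6055 -0.0825  0.2988] yaw 8.02 n 3
0.1 -0.3 0.4 -30.8 6.9 2.5 0;0.1 -0.3 0.4 -30.7 7.1 2.6 0;0.1 -0.3 0.4 -30.7 7.4 2.8 0
[248 220   5   4  17] [249.88235294 221.58823529] [ 0.51637055 -0.117341    0.23891424]
[221 223  11  29 201] [226.07960199 237.4278607 ] [ 0.4725856  -0.00968187  0.02712443]
```

send_rows --rows "0.1 -0.3 0.4 -31 7 2.5 -0.2;0.1 -0.3 0.4 -31 7 2.5 -0.2;0.1 -0.3 0.4 -31 7.5 2.5 -0.2;0 0 0 0 0 0 -0.2;0 0 0 0 0 0 -0.2"

```text
clock: 9.4
eef_pos: [0.5118, -0.1165, 0.281]
tcp_rot: [-179.8, 0.6, 6.8]
contact_force: [0.7, -0.0, -0.1]
finger_gap: 0.037
```

```bash
python3 - <<'E'
from h import *
plan([.517,-.1165,.207],6.8,g=0,step=30)
im,d=arm.read_camera("wrist");print(arm.place_of("wrist","lever_post")[:1],arm.look_for("wrist","clamp_lever")[:1])
cv2.imwrite("pics/w2.png",im[:,:,::-1])
E
```

```text
at [ 0.5118 -0.1165  0.281 ] yaw 6.81 n 3
-0.1 0.2 0.0 2.0 0.3 24.6 0;-0.1 0.2 0.0 1.9 0.3 24.7 0;-0.1 0.2 0.0 1.8 0.2 24.7 0
[{'location': [252.4, 200.5], 'p': 0.8}] [{'rect': [235.7, 78.8, 260.8, 209.8], 'p': 0.69}]
```

View pics/w2.png

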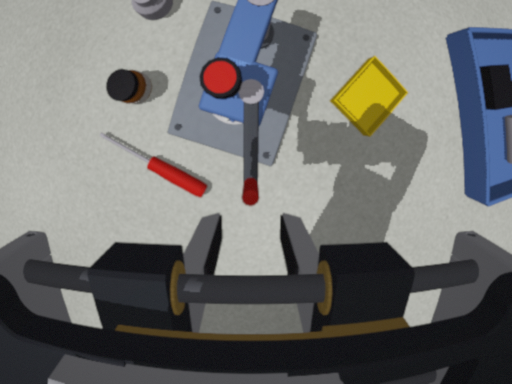

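The post shows at (251,197), centred between the open fingers and with the lever pointing straight along the tool. I'll go down and grip it.

send_rows --rows "-0.1 0.2 0 2 0.3 24.5 -0.2;-0.1 0.2 0 2 0.3 24.5 -0.2;-0.1 0.2 0 2 0.3 24.5 -0.2;0 0 0 0 0 0 -0.2" --grip_force 12

```text
clock: 9.95
eef_pos: [0.5208, -0.1151, 0.2047]
tcp_rot: [179.9, -0.1, 7.0]
contact_force: [-0.2, 0.0, 0.4]
finger_gap: 0.056
```

send_rows --rows "0 0 0 0 0 0 1;0 0 0 0 0 0 1;0 0 0 0 0 0 1;0 0 0 0 0 0 1"

```text
clock: 10.35
eef_pos: [0.5226, -0.1149, 0.208]
tcp_rot: [179.8, -0.3, 7.1]
contact_force: [0.3, -0.4, -0.4]
finger_gap: 0.0278
```

send_rows --rows "0 0.2 0 -5 0 1 1;0 0 0 0 0 0 1;0 0 0 0 0 0 1;0 0 0 0 0 0 1;0 0 0 0 0 0 1"

```text
clock: 10.85
eef_pos: [0.5172, -0.1156, 0.2076]
tcp_rot: [179.8, -0.5, 7.1]
contact_force: [1.0, 0.3, -1.3]
finger_gap: 0.0137
```

send_rows --rows "0 0 -5 0.3 7.4 0 1;0 0 -5 0.3 7.4 0 1;0 0 -5 0.3 7.4 0 1;0 0 -5 0.3 7.4 0 1"

```text
clock: 11.25
eef_pos: [0.5255, -0.1433, 0.2076]
tcp_rot: [179.7, -0.4, 27.8]
contact_force: [0.7, 1.7, -1.4]
finger_gap: 0.0138
```

```bash
cat >> h.py <<'E'
PV=np.array([.602,-.106])
def lev():
    s=arm.state();v=s["eef_pos"][:2]-PV
    print("r",np.hypot(*v).round(4),"ang",(np.degrees(np.arctan2(v[1],v[0]))%360).round(2),"yaw",s["tcp_rot"].round(2),"F",s["contact_force"].round(1),"M",s["moment"].round(2),s["eef_pos"].round(4),s["clock"])
E
python3 -c "
from h import *
lev()"
```

```text
r 0.0851 ang 206.01 yaw [179.74  -0.37  27.76] F [ 0.7  1.7 -1.4] M [ 0.28  0.02 -0.08] [ 0.5255 -0.1433  0.2076] 11.25
```

Tracking the arc well (r = 85.1 mm, 2 N).

send_rows --rows "0 0 -5 0.5 7.4 0 1;0 0 -5 0.5 7.4 0 1;0 0 -5 0.5 7.4 0 1;0 0 -5 0.5 7.4 0 1;0 0 -5 0.5 7.4 0 1"

```text
clock: 11.75
eef_pos: [0.5491, -0.1725, 0.2077]
tcp_rot: [179.9, -0.0, 53.8]
contact_force: [-2.8, -0.4, 0.0]
finger_gap: 0.0139
```

```bash
python3 -c "
from h import *
lev()"
```

```text
r 0.085 ang 231.52 yaw [ 1.7985e+02 -4.0000e-02  5.3760e+01] F [-2.8 -0.4  0. ] M [-0.07  0.5   0.03] [ 0.5491 -0.1725  0.2077] 11.75
```

send_rows --rows "0 0 -5 0.4 7.4 0 1;0 0 -5 0.4 7.4 0 1;0 0 -5 0.4 7.4 0 1;0 0 -5 0.4 7.4 0 1"

```text
clock: 12.15
eef_pos: [0.5755, -0.1868, 0.2077]
tcp_rot: [-180.0, 0.1, 74.5]
contact_force: [-2.3, -0.8, -0.1]
finger_gap: 0.0136
```

```bash
python3 -c "
from h import *
lev()"
```

```text
r 0.0851 ang 251.83 yaw [-1.7996e+02  1.0000e-01  7.4540e+01] F [-2.3 -0.8 -0.1] M [-0.06  0.39 -0.04] [ 0.5755 -0.1868  0.2077] 12.15
```

send_rows --rows "0 0 -3 0.1 4.4 0 1;0 0 -2 0.1 3 0 1;0 0 -1.5 0 2.2 0 1"

```text
clock: 12.45
eef_pos: [0.5852, -0.1895, 0.2077]
tcp_rot: [-179.9, 0.1, 81.4]
contact_force: [-1.0, 0.4, -0.3]
finger_gap: 0.0136
```

```bash
python3 -c "
from h import *
lev()"
```

```text
r 0.0852 ang 258.65 yaw [-1.7987e+02  1.1000e-01  8.1430e+01] F [-1.   0.4 -0.3] M [ 0.05  0.24 -0.06] [ 0.5852 -0.1895  0.2077] 12.45
```

send_rows --rows "0 0 -1 0 2 0 1;0 0 -1 0 2 0 1;0 0 0 0 1.5 0 1;0 0 0 0 1.5 0 1"

```text
clock: 12.85
eef_pos: [0.5917, -0.1907, 0.2076]
tcp_rot: [-179.7, 0.1, 83.5]
contact_force: [-15.4, 0.4, 3.4]
finger_gap: 0.0137
```

```bash
python3 -c "
from h import *
lev()"
```

```text
r 0.0853 ang 263.08 yaw [-1.7972e+02  1.3000e-01  8.3540e+01] F [-15.4   0.4   3.4] M [0.07 2.76 0.02] [ 0.5917 -0.1907  0.2076] 12.85
```

End stop reached (15 N at 263°, against about 262° expected). I'll relax, open and lift clear.

send_rows --rows "0 0 0 0 0 0 1;0 0 0 0 0 0 -0.2;0 0 0 0 0 0 -0.2;0 0 0 0 0 0 -0.2;0 0 0 0 0 0 -0.2;0 0 0 0 0 0 -0.2"

```text
clock: 13.45
eef_pos: [0.5923, -0.1904, 0.2079]
tcp_rot: [-179.8, 0.1, 83.5]
contact_force: [0.3, 0.1, 0.0]
finger_gap: 0.0502
```

send_rows --rows "0 0 0 0 0 -20 -0.2;0 0 0 0 0 -30 -0.2;0 0 0 0 0 -40 -0.2;0 0 0 -40 0 -20 -0.2;0 0 0 -40 0 0 -0.2;0 0 0 -40 0 0 -0.2;0 0 0 0 0 0 -0.2"

```text
clock: 14.15
eef_pos: [0.5788, -0.3122, 0.3227]
tcp_rot: [-179.8, 0.2, 83.7]
contact_force: [-1.0, -0.2, 0.2]
finger_gap: 0.056
```

```bash
python3 - <<'E'
from h import *
np.set_printoptions(precision=4,suppress=True)
s=arm.state();print(s["eef_pos"],s["contact_force"],s["clock"])
for c in("side","top"):
    im,d=arm.read_camera(c)
    im=im.astype(int)
    m=((im[:,:,0]>90)&(im[:,:,0]>2.5*im[:,:,1])&(im[:,:,0]>2.5*im[:,:,2])).astype(np.uint8)
    n,l,st,ce=cv2.connectedComponentsWithStats(m)
    for i in range(1,n):
        if st[i,4]>5: print(c,st[i],ce[i],at_depth(c,ce[i],np.median(d[l==i])),at_z(c,ce[i],.238))
    cv2.imwrite(f"pics/{c}_e.png",im.astype(np.uint8)[:,:,::-1])
a=cv2.imread("pics/side_e.png")[160:290,210:340];b=cv2.imread("pics/side0.png")[160:290,210:340]
cv2.imwrite("pics/cmp.png",cv2.resize(np.hstack([b,a]),(800,400),interpolation=2))
E
```

```text
[ 0.5788 -0.3122  0.3227] [-0.9696 -0.2367  0.2074] 14.15
side [221 223  11  31 226] [226.1593 238.3673] [ 0.4722 -0.0115  0.025 ] [ 0.4504 -0.1436  0.238 ]
top [296 179  10   9  72] [300.5    182.8889] [ 0.608  -0.0818  0.2388] [ 0.6081 -0.0818  0.238 ]
top [343 189   5   5  19] [345.3684 190.7895] [ 0.5916 -0.1887  0.2394] [ 0.5917 -0.189   0.238 ]
top [250 226  32  19 210] [265.8143 235.3476] [ 0.4735 -0.0016  0.0245] [ 0.4809 -0.0019  0.238 ]
```

View pics/cmp.png

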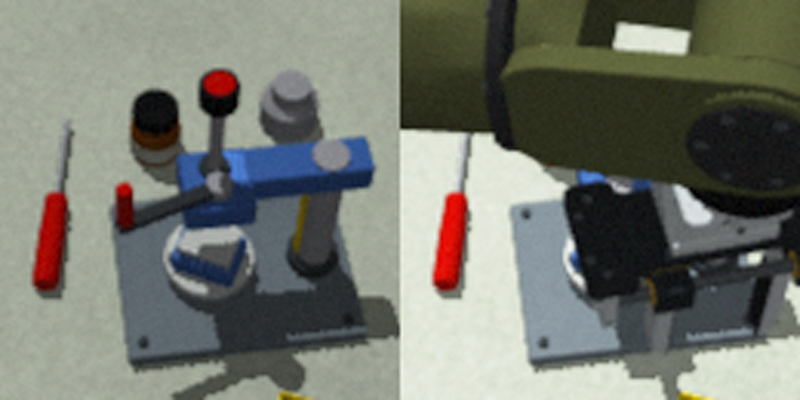

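The top camera puts the post at (0.592, -0.189), matching the gripped end-stop position, and the knob top at 0.239. The side view is blocked by the arm, so I'll retract and check the module.

send_rows --rows "0 0 0 -10 -40 -25 -0.2;0 0 0 -10 -45 -20 -0.2;0 0 0 0 -48 0 -0.2;0 0 0 0 -48 0 -0.2;0 0 0 0 -48 0 -0.2;0 0 0 0 0 0 -0.2"

```text
clock: 14.85
eef_pos: [0.3446, -0.2967, 0.3671]
tcp_rot: [-179.6, 0.0, 84.3]
contact_force: [-0.4, -0.2, 0.2]
finger_gap: 0.0565
```

```bash
python3 - <<'E'
from h import *
np.set_printoptions(precision=4,suppress=True)
s=arm.state();print(s["eef_pos"],s["contact_force"],s["clock"])
im,d=arm.read_camera("side")
a=im[160:290,210:340,::-1];b=cv2.imread("pics/side0.png")[160:290,210:340]
cv2.imwrite("pics/cmp2.png",cv2.resize(np.hstack([b,a]),(800,400),interpolation=2))
E
```

```text
[ 0.3446 -0.2967  0.3671] [-0.3874 -0.2126  0.1951] 14.85
```

View pics/cmp2.png

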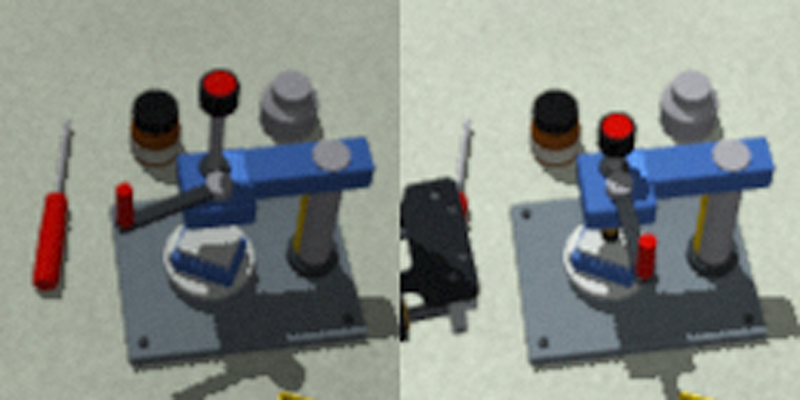

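The right half shows the foot on the heat sink at (610,237) and the red handle swung round to (645,255). The module corner is at (572,255), against (172,255) before, so it hasn't moved. I'll hand in.

```bash
python3 -c "
from h import *
print(arm.hand_in())"
```

```text
the job is handed in; nothing more can be done
None
```

The depth stop is down with its foot on the heat sink, and the clamp lever is swung to its end stop. The job was handed in at about 15 s on the robot's clock.

**Lowering the stop:** I pushed the knob down with shut fingers in small steps.
- Sliding took about 6.5 N. Resistance began at TCP z ≈ 0.239, where the camera depth had predicted contact.
- A final confirming push read about 12 N steady, 13.6 N at most. That left roughly 6 N on the heat sink, 7 N at the peak, against the 20 N limit.

**Locking the clamp:** I gripped the red handle lightly and led it round its arc until it hit the stop, with about 15 N at the handle. I then relaxed, opened the fingers and lifted clear.

**Last checks:**
- **Lever:** the top camera put the handle at (0.592, -0.189), within 2 mm of where I held it at the stop. That works out to about 1.43 rad by my estimate, against 1.42 for locked.
- **Stop:** the knob top was still at about 0.239 after locking.
- **Module:** it looked unmoved in the before and after side views, with the foot on the heat sink.
- **Robot:** it stood clear of the stand and touched nothing.

No check failed. The first side view after locking was blocked by the arm, so I backed the arm off and took it again. In the final side view the gripper hid part of the screwdriver, but earlier views showed it in its place.

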